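# Take the used bayonet filter out of the suction unit and shut its cover

## Task

The patient has left: take the used filter out of the suction unit. Turn it counter-clockwise past its spring catch to the free position, lift it out, stand it upright on the floor of the kidney dish, and fold the unit's cover fully shut. Leave the dish and the other things on the worktop where they are.

Things in the scene. Friction and masses are not known exactly. Their poses are not given: they have to be found in the camera images.
- suction_unit: portable suction unit, fixed: grey box, x -85 to +92 mm, y +-75 mm, flat deck 85 mm above the worktop; a clear collection jar (r 38 mm, 126 mm tall, spout to 142 mm) stands at its right, centred at x +30, y -116 mm. Origin on the worktop below the centre of the filter port, x to its rear (away from its front panel), y to its left, z up
- port (a point): centre of the round filter port, on the deck; axes as the unit's. The port is 64 mm wide and 18 mm deep; two steel bayonet ledges in it hold the filter's lugs down except in the free position. A black spring-catch block, 14 mm high, stands on the deck 46 to 60 mm in front of the port centre; its plunger rides over the tooth on the filter's rim
- filter: white filter cartridge, about 70 g: barrel r 24 mm with two lugs (r 30.5 mm), ribbed disc r 34 mm from 20 to 30 mm above its underside with one tooth to r 38 mm on its rim; across the disc a straight grip bar 62 mm long, 13 mm thick, from 30 to 52 mm above the underside. Origin at the centre of its underside (18 mm below the deck when seated), x along the bar, z up
- filter_bar (a point): centre of the top of the grip bar; axes as the filter's. Locked: x stands 58 to 67 degrees clockwise (from above) of the unit's x. Free: turned counter-clockwise past the catch (felt from 54 to 35 degrees, about 0.2 N m) until x is parallel to the unit's x; it lifts out from 10 degrees before that to the stop, 5 degrees after
- cover (a joint): hinge angle of the unit's cover, rad: 0 shut, 1.57 upright, 1.9 fully open. A stiff hinge (about 0.2 N m) keeps it where it is left
- cover_hinge (a point): middle of the cover's hinge axis, which runs along the unit's y at deck height, 78 mm behind the port centre; axes as the unit's. The cover is a white shell, open underneath, 144 mm long from hinge to free edge, 128 mm wide, 41 mm deep with 3 mm walls: shut, its top lies 41 mm above the deck
- cover_edge (a point): middle of the edge where the cover's top meets its front wall: 144 mm from the hinge along the cover and 41 mm out; x points along the cover to the hinge side, z is the outward normal of the cover's top
- kidney_dish: loose stainless kidney-shaped dish, 97 x 197 x 35 mm; origin at the centre of its underside, y along its length, one long side bulging (towards -x), the other nearly straight (towards +x)
- dish_mid (a point): the middle of the dish's floor, 4 mm above the worktop; the floor there is about 70 mm wide and the rim 35 mm above the worktop; axes as the dish's
- tape_roll: bystander: roll of surgical tape lying flat, 76 x 77 x 25 mm, origin at the centre of its underside
- suture_carton: bystander: small white carton, 53 x 88 x 30 mm, origin at the centre of its underside
- oximeter: bystander: blue and white finger oximeter, 34 x 58 x 31 mm, origin at the centre of its underside
Not all that is in view belongs to the job. What is shaped like the filter but green is not meant.

How it is judged:
By the outcome, as a careful person would: the job done as asked, in the order asked, and still so for the second after the job is handed in, with the robot touching nothing.
It also fails if it takes over 64 s, if anything falls off the work surface, if the arm or the gripper's body presses on something with over 40 N, if the wrist force passes 120 N, or if a joint passes its speed limit or range.

## Robot

A 6-joint arm with a two-finger parallel gripper is mounted at the origin on a cart in front of the work surface, level with it; the furniture and walls round the work are solid. World frame = base frame: x ahead of the robot, y to its left, z up, the work surface at z = 0. Lengths are in m, angles in degrees, forces in N, time in s.
With the tool pointing down it reaches from about 0.375 to 0.9 m from the base axis. Payload 3.1 kg.
Tool frame: the origin (TCP) lies at the very end of the fingers, on their centre line; the grasp point (between the pads) lies 19 mm behind it; z points along the fingers, y is the line along which they close (so a half turn about z gives the same grasp; the last joint's range is limited). The gripper opens to 87 mm and grips with 3 to 60 N. Pads are 19 mm wide; open, the fingers measure 117 mm over their backs; the gripper's body (75 mm by 190 mm) begins 51 mm behind the grasp point.
Start: joints at [55.606, 30.224, 82.088, -0, 67.689, -10.227], TCP at [0.256, 0.57, 0.223] pointing down, gripper open.
Joint ranges: [-176.69, 176.69], [-43.24, 126.21], [12.49, 139.97], [-82, 262], [0, 151.66], [-163.58, 163.58]. Speed limits (degrees/s): [159.86, 159.86, 180, 180, 180, 180].

## Interface

Orientations are given as a 3x3 rotation matrix whose columns are the frame's x, y, z axes.
In Python, from rig import bot gives the robot as it stands.
- The arm moves only by the tool move_arm, never from a script. Its argument "increments" is a list of rows, each an object with "xyz": the shift along the tool's x, y, z in mm, a list of three; "roll": the turn about the tool's z in rad; "grip": the opening in per cent of the stroke, from 0 (shut) to 100 (fully open). A call has 1 to 5 rows; each row shifts and turns the commanded pose from where the row before left it, along the tool's axes as they then stand; what a row does not reach is not made up. A row lasts 1/12 s, in which the tool goes at most 41.7 mm and 7.16 degrees, less where a joint would pass 70% of its speed; a pose out of reach is approached as far as the arm can. A call is refused whole if a number of a shift passes 41.7 or a number of a turn 0.125, either way. A call with a gripper value outside its range is refused whole. The fingers move at their own pace and stop on an object; the grip force is fixed at half the most. Time passes only in rows, so rows that do not move let the fingers close. It gives the time, the measured TCP pose, the force, the opening and the grip force at its end, in the units of the state.
- bot.read_state(): the state, without advancing time (a new reading comes with each control period).
- bot.capture(name): name is "scene" or "top"; returns (picture, depth): 420x560x3 uint8, red, green, blue; 420x560 float32, m along the optical axis (not along the pixel's ray), 0 where there is no reading.
- bot.camera_model(name): a dict with "intrinsics" (3x3 intrinsics, pixels), "rvec" (rotation vector, rad) and "tvec" (3), from world to camera coordinates, as OpenCV has them. Camera axes: x right, y down, z forward; pixel columns grow to the right and rows downward; lengths in m; the calibration is good to about 2 mm. A picture is of the moment at which its call begins. camera_model takes no time and is no camera call.
- bot.hand_in(): hands the job in; it is judged then, once.
Trained networks look in the newest picture that a camera, given by its name, has taken for a name from the list of things; names that differ only in an ending like _2 or _b are one class to them, and where a whole thing is asked for, a point or a joint stands for the part that bears it (a point fixed in the world has none). Each returns a list of dicts, best first, with "conf" (0 to 1); they miss things now and then, are a little off and sometimes report something else, mostly with a low value. They report only what shows in the picture. A call takes as long as a camera call. They do not tell look-alikes from the thing itself.
- bot.spot_in(label, camera): "at" ([x, y, z] in m, in the coordinates of the camera as it stood for that picture, good to about 4 mm: the middle of the surface that is visible of it).
- bot.trace(label, camera): "mask" (420x560 bool, what is visible of it).
The state is a dict: "time_s": time; "joint_positions": joint angles; "qvel": joint speeds; "tau": joint torques, N m; "position": TCP position; "tcp_rot": TCP orientation; "force": force on the tool from outside, world axes, zero at the start; "moment": the same for the moment, N m; "opening": opening from 0.0 (shut) to 1.0 (fully open); "grasp_force": force on a finger pad.
Only numpy, scipy, OpenCV 4.12 (cv2) and the standard library are available. Lean on these libraries where they do the work, as an engineer would, in place of code of your own. Each camera call takes 0.05 s, during which the arm holds its last target. There are 200 camera calls.

## Working session

There is one attempt and no reset: what is moved stays moved. The work goes in short steps, Python scripts to look and compute and a tool call to move; the robot and the scene stay as the last step left them, time stands still between calls to the robot, and variables do not carry over. Pictures are saved under pics/ and viewed, at most 10 in all, crops included, and the job is handed in when it is done.

Besides the shell and the picture viewer there is one more tool, called after "Call:" by a JSON object that holds its "api" and its "payload". move_arm: Moves the arm, as the interface text tells. Its arguments: {"type":"object","properties":{"increments":{"type":"array"}},"required":["increments"]}

```bash
mkdir -p pics; cat > h.py <<'E'
import numpy as np, cv2
from rig import bot
def cam(n):
    m=bot.camera_model(n); R=cv2.Rodrigues(np.array(m["rvec"],float))[0]
    return np.array(m["intrinsics"]),R,np.array(m["tvec"],float).ravel()
def c2w(n,p):
    K,R,t=cam(n); return R.T@(np.array(p)-t)
def cloud(n,d):
    K,R,t=cam(n); v,u=np.indices(d.shape)
    P=np.stack([(u-K[0,2])/K[0,0]*d,(v-K[1,2])/K[1,1]*d,d],-1)
    return (P-t)@R
def px(n,p):
    K,R,t=cam(n); q=K@(R@np.array(p)+t); return q[:2]/q[2]
E
python3 - <<'E'
from h import *
np.set_printoptions(precision=3,suppress=True)
ims=[]
for n in("scene","top"):
    im,d=bot.capture(n); cv2.imwrite(f"pics/{n}0.png",im[...,::-1]); np.save(n+"0.npy",d)
    for l in["suction_unit","filter","cover","kidney_dish","tape_roll","suture_carton","oximeter","port","cover_edge"]:
        try:
            r=bot.spot_in(l,n)
            print(n,l,[(round(x["conf"],2),c2w(n,x["at"]),px(n,c2w(n,x["at"])).round()) for x in r])
        except Exception as e: print(n,l,e)
print(bot.read_state())
E
```

```text
scene suction_unit [(0.74, array([0.47 , 0.191, 0.015]), array([169., 195.])), (0.56, array([ 0.482, -0.143,  0.084]), array([249., 218.]))]
scene filter [(0.86, array([ 0.628, -0.553,  0.028]), array([438., 293.])), (0.81, array([ 0.494, -0.103,  0.096]), array([242., 205.]))]
scene cover [(0.82, array([ 0.615, -0.118,  0.152]), array([282., 171.]))]
scene kidney_dish [(0.63, array([0.469, 0.191, 0.017]), array([169., 194.]))]
scene tape_roll []
scene suture_carton [(0.27, array([ 0.479, -0.148,  0.084]), array([250., 219.]))]
scene oximeter [(0.8, array([ 0.641, -0.308,  0.027]), array([344., 240.]))]
scene port [(0.84, array([ 0.48 , -0.146,  0.085]), array([249., 218.]))]
scene cover_edge [(0.8, array([ 0.616, -0.123,  0.152]), array([284., 172.]))]
top suction_unit [(0.84, array([ 0.528, -0.128,  0.081]), array([273., 214.])), (0.21, array([ 0.67 , -0.019,  0.03 ]), array([240., 171.]))]
top filter [(0.85, array([ 0.499, -0.098,  0.1  ]), array([263., 223.])), (0.56, array([ 0.637, -0.536,  0.026]), array([406., 186.]))]
top cover [(0.61, array([ 0.61 , -0.13 ,  0.129]), array([
[... 354 characters left out ...]
  0.032]), array([329., 176.]))]
top port []
top cover_edge [(0.9, array([ 0.612, -0.129,  0.133]), array([274., 182.])), (0.66, array([0.593, 0.047, 0.021]), array([218., 195.]))]
{'time_s': 1.0, 'joint_positions': array([ 55.607,  30.222,  82.088,   0.   ,  67.691, -10.229]), 'qvel': array([-0.052,  0.072, -0.021, -0.023, -0.044, -0.001]), 'tau': array([ -0.   , -44.002, -17.699,   0.063,   0.05 ,  -0.   ]), 'position': array([0.256, 0.57 , 0.223]), 'tcp_rot': array([[-0.912,  0.409, -0.   ],
       [ 0.409,  0.912, -0.   ],
       [ 0.   , -0.   , -1.   ]]), 'force': array([0.173, 0.412, 0.109]), 'moment': array([-0.008, -0.016, -0.016]), 'grasp_force': 0.0, 'opening': 0.9984681854186203}
```

View pics/scene0.png

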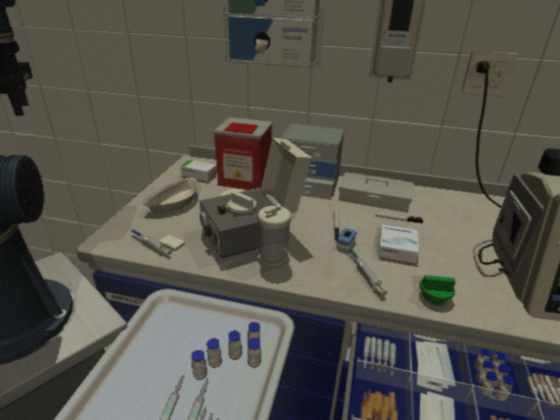

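View pics/top0.png

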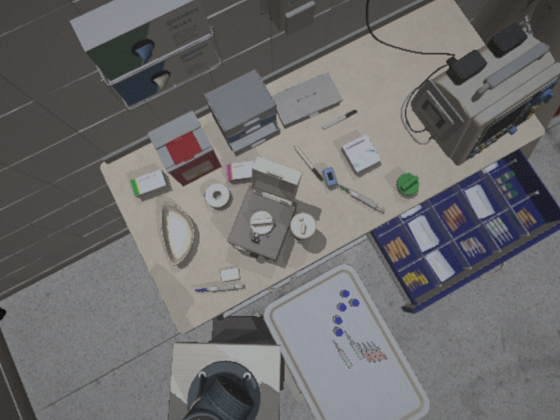

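The scene shows two filter shapes: the white one in the unit's port at scene (240,203) / top (262,222), and the green one at scene (438,290) / top (407,185). By the description I choose the white one. The dish is at top (177,235), the cover stands open at top (275,180), and the jar is at top (303,226). I'll check with a close crop and measure.

```bash
python3 - <<'E'
from h import *
np.set_printoptions(precision=4,suppress=True)
cr=[]
for n,(u,v) in(("scene",(250,200)),("top",(262,220))):
    im=cv2.imread(f"pics/{n}0.png"); c=im[v-50:v+50,u-50:u+50]; cr.append(cv2.resize(c,(400,400),interpolation=cv2.INTER_CUBIC))
cv2.imwrite("pics/crop.png",np.clip(np.hstack(cr)*1.5,0,255).astype(np.uint8))
for n in("scene","top"):
    d=np.load(n+"0.npy"); P=cloud(n,d); X,Y,Z=np.moveaxis(P,-1,0)
    reg=(abs(X-.52)<.17)&(abs(Y+.12)<.15)&(d>0)
    m=reg&(abs(Z-.085)<.005); print(n,m.sum(),np.median(Z[m]))
    r=cv2.minAreaRect(P[m][:,:2].astype(np.float32)); print("deck rect",r,cv2.boxPoints(r).tolist())
    f=(abs(X-.497)<.045)&(abs(Y+.1)<.045)&(d>0)
    for lo,hi in((.092,.105),(.108,.13)):
        q=P[f&(Z>lo)&(Z<hi)]; 
        if len(q)>4:
            w,V=np.linalg.eigh(np.cov(q[:,:2].T)); print(lo,len(q),q.mean(0),np.median(q[:,2]),np.sqrt(w),np.degrees(np.arctan2(V[1,1],V[0,1])), cv2.minAreaRect(q[:,:2].astype(np.float32)))
    m=reg&(Z>.135)&(X>.5)
    q=P[m]; print("cover",len(q),q.min(0),q.max(0))
    dm=(abs(X-.48)<.13)&(abs(Y-.18)<.14)&(d>0)
    for lo,hi in((.0245,.045),):
        q=P[dm&(Z>lo)&(Z<hi)]; print("dish rim",len(q),np.percentile(q[:,2],90),cv2.minAreaRect(q[:,:2].astype(np.float32)))
    mm=bot.trace("kidney_dish",n)
    for k in mm[:2]:
        q=P[k["mask"]&(d>0)]; print("dishmask",k["conf"],len(q),q.mean(0),cv2.minAreaRect(q[:,:2].astype(np.float32)))
print(cam("top"))
E
```

```text
scene 1888 0.08465910215624227
deck rect ((0.5040586590766907, -0.13532811403274536), (0.22884081304073334, 0.20696687698364258), 70.26929473876953) [[0.36802244186401367, -0.20809489488601685], [0.5628382563591003, -0.27796685695648193], [0.6400948762893677, -0.06256133317947388], [0.445279061794281, 0.007310628890991211]]
0.092 288 [ 0.487  -0.1006  0.0974] 0.0967982476935561 [0.0127 0.0208] 126.6756886013411 ((0.4887256324291229, -0.09655417501926422), (0.05822017043828964, 0.08751928061246872), 59.122737884521484)
0.108 135 [ 0.4977 -0.0977  0.1155] 0.11677375079565724 [0.0036 0.0184] 98.25740557856497 ((0.49947991967201233, -0.09572999179363251), (0.01338490191847086, 0.06064508482813835), 7.635544300079346)
cover 1503 [ 0.5621 -0.2037  0.1351] [ 0.6572 -0.0652  0.2339]
dish rim 481 0.03454570894597101 ((0.4915602505207062, 0.18663817644119263), (0.24596455693244934, 0.2363479882478714), 89.69637298583984)
dishmask 0.61 1218 [0.4726 0.1798 0.0154] ((0.46949684619903564, 0.18822985887527466), (0.18548303842544556, 0.150265634059906), 40.43475341796875)
top 2744 0.0842911640306109
[... 759 characters left out ...]
h rim 535 0.03598370244344006 ((0.4927980899810791, 0.175104558467865), (0.26833370327949524, 0.2341284453868866), 89.90702056884766)
dishmask 0.91 1430 [0.4751 0.1727 0.008 ] ((0.4734550714492798, 0.16210970282554626), (0.18789632618427277, 0.09337630867958069), 11.602147102355957)
dishmask 0.55 4958 [ 0.5316 -0.122   0.1079] ((0.5238352417945862, -0.1355821192264557), (0.2432636320590973, 0.26412567496299744), 71.34397888183594)
(array([[409.8581,   0.    , 282.1643],
       [  0.    , 409.8581, 205.1749],
       [  0.    ,   0.    ,   1.    ]]), array([[ 0.0236, -0.9997,  0.0009],
       [-0.9815, -0.0233, -0.1899],
       [ 0.1899,  0.0036, -0.9818]]), array([-0.1666,  0.5573,  1.1833]))
```

View pics/crop.png

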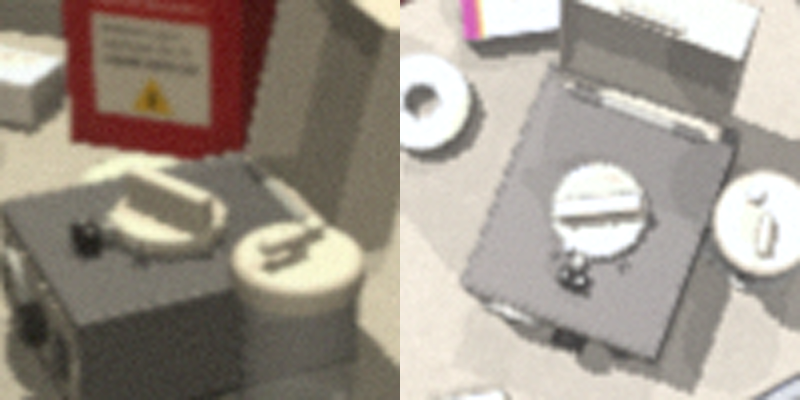

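The crop confirms the white cartridge in the port (crop right (600,210)), with the catch block in front of it at (573,270) and the bar locked. One more measurement is needed, for the cover angle and the dish.

```bash
python3 - <<'E'
from h import *
np.set_printoptions(precision=3,suppress=True)
a=np.radians(-19.6);ux=np.array([np.cos(a),np.sin(a)]);uy=np.array([-ux[1],ux[0]]);p0=np.array([.5,-.096])
big=[]
for n in("scene","top"):
    d=np.load(n+"0.npy"); P=cloud(n,d)
    U=np.stack([(P[...,:2]-p0)@ux,(P[...,:2]-p0)@uy,P[...,2]],-1)
    q=U[(d>0)&(abs(U[...,1])<.075)&(U[...,0]>.05)&(U[...,0]<.22)&(U[...,2]>.1)&(U[...,2]<.26)]
    for lo in np.arange(.1,.26,.015):
        s=q[(q[:,2]>=lo)&(q[:,2]<lo+.015)]
        if len(s): print(n,"z%.3f"%lo,len(s),"x",np.percentile(s[:,0],[2,25,50,75,98]),"y",s[:,1].min(),s[:,1].max())
    g=U[(d>0)&(U[...,2]>.03)&(U[...,0]>.12)&(U[...,0]<.42)&(abs(U[...,1])<.2)]
    for lo in np.arange(.03,.33,.05):
        s=g[(g[:,2]>=lo)&(g[:,2]<lo+.05)]
        for y in np.arange(-.2,.2,.1):
            t=s[(s[:,1]>=y)&(s[:,1]<y+.1)]
            if len(t)>8: print("   behind",n,"z%.2f y%.1f"%(lo,y),len(t),"minx %.3f"%np.percentile(t[:,0],3))
    if n=="top":
        k=(abs(P[...,0]-.475)<.13)&(abs(P[...,1]-.17)<.1)&(d>0)
        rim=P[k&(P[...,2]>.027)&(P[...,2]<.045)]; 
        r=cv2.minAreaRect(rim[:,:2].astype(np.float32)); print("rim",len(rim),r)
        H=np.zeros((56,44),int)
        ix=((P[...,0][k]-.345)/.005).astype(int); iy=((P[...,1][k]-.07)/.005).astype(int)
        G=np.full((52,40),-1.); 
        for i,j,z in zip(ix,iy,P[...,2][k]):
            if i<52 and j<40: G[i,j]=max(G[i,j],z)
        for i in range(51,-1,-1): print("%.3f"%(.345+i*.005),''.join(' ' if z<-.5 else str(min(9,max(0,int(z*1000//4)))) for z in G[i][::-1]))
im=cv2.imread("pics/top0.png")[170:290,130:230]; im2=cv2.imread("pics/top0.png")[140:240,215:315]
cv2.imwrite("pics/c2.png",np.clip(np.hstack([cv2.resize(im[:100],(400,400)),cv2.resize(im2,(400,400))])*1.6,0,255).astype(np.uint8))
E
```

```text
scene z0.100 222 x [0.083 0.097 0.114 0.121 0.124] y -0.06421983174041489 0.0668346886364782
scene z0.115 240 x [0.087 0.101 0.117 0.125 0.127] y -0.06469567570848908 0.06750001682449809
scene z0.130 236 x [0.09  0.104 0.12  0.128 0.131] y -0.06526646662034086 0.06900266198967041
scene z0.145 245 x [0.093 0.108 0.123 0.132 0.134] y -0.06418076692925608 0.06633306701432844
scene z0.160 252 x [0.097 0.111 0.127 0.135 0.138] y -0.0635951773356118 0.0672099663267513
scene z0.175 255 x [0.101 0.114 0.13  0.138 0.141] y -0.06456780236294951 0.06712458634706003
scene z0.190 183 x [0.103 0.112 0.123 0.136 0.143] y -0.06507561377825252 0.06733661587597563
scene z0.205 219 x [0.106 0.119 0.134 0.142 0.148] y -0.06501165987491163 0.06815803674522253
scene z0.220 190 x [0.109 0.111 0.114 0.124 0.134] y -0.06358800998316566 0.06394673441331172
   behind scene z0.03 y-0.2 431 minx 0.202
   behind scene z0.03 y-0.1 159 minx 0.377
   behind scene z0.03 y0.0 804 minx 0.262
   behind scene z0.03 y0.1 304 minx 0.129
   behind scene z0.08 y-0.1 40 minx 0.120
   behind scene z0.08 y0.0 348 minx 0.120
   
[... 3512 characters left out ...]
5 00000000000001 8530100010024880000000001
0.410 00000000000010 89401002101 7800000000000
0.405 00000000000000  770000000357800000000000
0.400 000010000000000 793011002567001000001000
0.395 0000001000000000 8611113 780000000000000
0.390 0000000001010000077632357770000010000000
0.385 00000000000000011 9645678800000000020000
0.380  0000010000000000 7876789000010001000000
0.375   00000000000000000788970000000000100000
0.370   00000000000000001000000000000000000000
0.365   00000010000000000000000001100101000000
0.360    0000010000000010000000000000000000000
0.355     110000000000010100000000100000000000
0.350     000000010000000000000100010000000010
0.345      01000000000000001000000000001010000
```

View pics/c2.png

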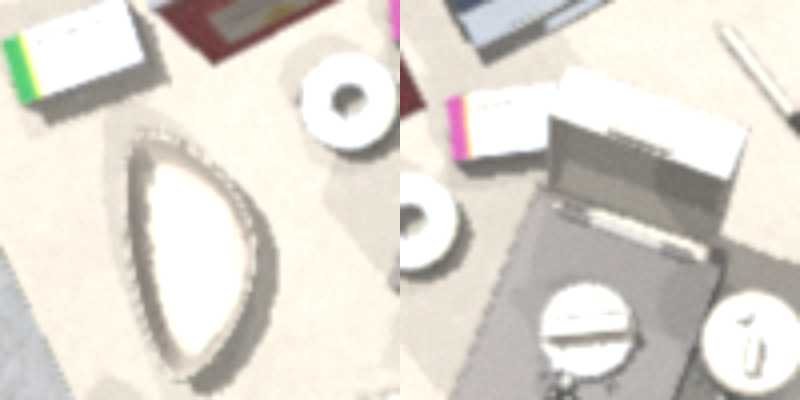

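The dish floor's middle is near (0.473, 0.168). Its length runs about 11° off world x, and its straight side faces +y. The cover leans back about 103° (1.79 rad). I take the port as (0.500, -0.096), the unit's yaw as -19.6° and the bar as -83°. Now I move over.

Call:
{"api": "move_arm", "payload": {"increments": [{"xyz": [-28, -28, 0], "roll": 0, "grip": 60}, {"xyz": [-28, -28, 0], "roll": 0, "grip": 60}, {"xyz": [-28, -28, 0], "roll": 0, "grip": 60}, {"xyz": [-28, -28, 0], "roll": 0, "grip": 60}, {"xyz": [-28, -28, 0], "roll": 0, "grip": 60}]}}

```text
time_s: 1.52
position: [0.3265, 0.3837, 0.2227]
tcp_rot: [[-0.913, 0.409, 0.001], [0.409, 0.913, 0.0], [-0.0, 0.0, -1.0]]
force: [1.2, -0.3, -0.2]
opening: 0.704
grasp_force: 0.0
```

Call:
{"api": "move_arm", "payload": {"increments": [{"xyz": [-28, -28, 0], "roll": 0, "grip": 60}, {"xyz": [-28, -28, 0], "roll": 0, "grip": 60}, {"xyz": [-28, -28, 0], "roll": 0, "grip": 60}, {"xyz": [-28, -28, 0], "roll": 0, "grip": 60}, {"xyz": [-28, -28, 0], "roll": 0, "grip": 60}]}}

```text
time_s: 1.93
position: [0.3971, 0.1984, 0.2229]
tcp_rot: [[-0.912, 0.409, 0.001], [0.409, 0.912, 0.0], [-0.001, 0.001, -1.0]]
force: [0.4, 0.7, 0.8]
opening: 0.602
grasp_force: 0.0
```

Call:
{"api": "move_arm", "payload": {"increments": [{"xyz": [-28, -28, 0], "roll": 0, "grip": 60}, {"xyz": [-28, -28, 0], "roll": 0, "grip": 60}, {"xyz": [-28, -28, 0], "roll": 0, "grip": 60}, {"xyz": [-28, -28, 0], "roll": 0, "grip": 60}, {"xyz": [-28, -28, 0], "roll": 0, "grip": 60}]}}

```text
time_s: 2.35
position: [0.4676, 0.013, 0.2229]
tcp_rot: [[-0.912, 0.41, 0.001], [0.41, 0.912, -0.0], [-0.001, 0.0, -1.0]]
force: [0.1, 0.5, 0.4]
opening: 0.6
grasp_force: 0.0
```

Call:
{"api": "move_arm", "payload": {"increments": [{"xyz": [0, 0, 0], "roll": 0.1026, "grip": 60}, {"xyz": [0, 0, 0], "roll": 0.1026, "grip": 60}, {"xyz": [0, 0, 0], "roll": 0.1026, "grip": 60}, {"xyz": [0, 0, 0], "roll": 0.1026, "grip": 60}, {"xyz": [0, 0, 0], "roll": 0.1026, "grip": 60}]}}

```text
time_s: 2.77
position: [0.4672, 0.0148, 0.2227]
tcp_rot: [[-0.589, 0.808, 0.0], [0.808, 0.589, -0.0], [-0.0, 0.0, -1.0]]
force: [0.8, 0.1, -0.2]
opening: 0.596
grasp_force: 0.0
```

Call:
{"api": "move_arm", "payload": {"increments": [{"xyz": [0, 0, 0], "roll": 0.1026, "grip": 60}, {"xyz": [0, 0, 0], "roll": 0.1026, "grip": 60}, {"xyz": [0, 0, 0], "roll": 0.1026, "grip": 60}, {"xyz": [0, 0, 0], "roll": 0.1026, "grip": 60}, {"xyz": [0, 0, 0], "roll": 0.1026, "grip": 60}]}}

```text
time_s: 3.18
position: [0.4672, 0.015, 0.2227]
tcp_rot: [[-0.118, 0.993, 0.0], [0.993, 0.118, -0.0], [-0.0, 0.0, -1.0]]
force: [0.6, -0.6, -0.0]
opening: 0.599
grasp_force: 0.0
```

Call:
{"api": "move_arm", "payload": {"increments": [{"xyz": [-38, 6.5, 0], "roll": 0, "grip": 60}, {"xyz": [-38, 6.5, 0], "roll": 0, "grip": 60}, {"xyz": [-38, 6.5, 0], "roll": 0, "grip": 60}, {"xyz": [0, 0, 30], "roll": 0, "grip": 60}, {"xyz": [0, 0, 0], "roll": 0, "grip": 60}]}}

```text
time_s: 3.6
position: [0.4991, -0.0971, 0.1895]
tcp_rot: [[-0.119, 0.993, -0.005], [0.993, 0.119, 0.002], [0.003, -0.005, -1.0]]
force: [-1.8, 1.7, -0.3]
opening: 0.601
grasp_force: 0.0
```

Call:
{"api": "move_arm", "payload": {"increments": [{"xyz": [0, 0, 25], "roll": 0, "grip": 60}, {"xyz": [0, 0, 25], "roll": 0, "grip": 60}, {"xyz": [0, 0, 20], "roll": 0, "grip": 60}, {"xyz": [0, 0, 0], "roll": 0, "grip": 60}, {"xyz": [0, 0, 0], "roll": 0, "grip": 60}]}}

```text
time_s: 4.02
position: [0.4996, -0.0947, 0.1224]
tcp_rot: [[-0.124, 0.992, -0.003], [0.992, 0.124, 0.001], [0.001, -0.002, -1.0]]
force: [-0.2, -0.3, 0.2]
opening: 0.604
grasp_force: 0.0
```

```bash
python3 - <<'E'
from h import *
np.set_printoptions(precision=4,suppress=True)
s=bot.read_state(); print(s["position"],s["force"],s["joint_positions"])
cr=[]
for n,(u,v) in(("scene",(242,195)),("top",(262,220))):
    im,d=bot.capture(n); cr.append(cv2.resize(im[v-40:v+40,u-40:u+40,::-1],(400,400),interpolation=cv2.INTER_CUBIC))
cv2.imwrite("pics/c3.png",np.clip(np.hstack(cr)*1.6,0,255).astype(np.uint8))
E
```

```text
[ 0.4996 -0.0947  0.1224] [-0.242  -0.3292  0.2326] [-23.3474  30.1689 103.9763   0.0078  46.0139 -30.4492]
```

View pics/c3.png

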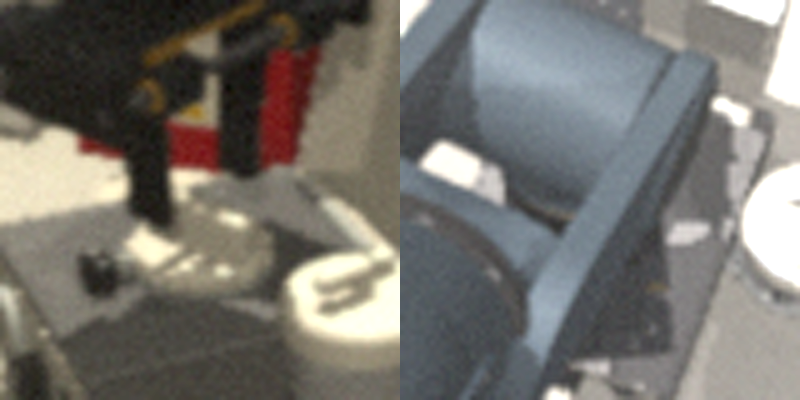

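The fingers straddle the white bar (scene crop, fingers at (150,200) and (240,160)) and clear the catch at (98,268). I descend and close.

Call:
{"api": "move_arm", "payload": {"increments": [{"xyz": [0, 0, 11], "roll": 0, "grip": 60}, {"xyz": [0, 0, 10], "roll": 0, "grip": 60}, {"xyz": [0, 0, 0], "roll": 0, "grip": 30}, {"xyz": [0, 0, 0], "roll": 0, "grip": 0}, {"xyz": [0, 0, 0], "roll": 0, "grip": 0}]}}

```text
time_s: 4.53
position: [0.5007, -0.0957, 0.1021]
tcp_rot: [[-0.123, 0.992, 0.001], [0.992, 0.123, -0.0], [-0.0, 0.001, -1.0]]
force: [-0.3, -0.0, 0.5]
opening: 0.453
grasp_force: 0.0
```

Call:
{"api": "move_arm", "payload": {"increments": [{"xyz": [0, 0, 0], "roll": 0, "grip": 0}, {"xyz": [0, 0, 0], "roll": 0, "grip": 0}, {"xyz": [0, 0, 0], "roll": 0, "grip": 0}, {"xyz": [0, 0, 0], "roll": 0, "grip": 0}, {"xyz": [0, 0, 0], "roll": 0, "grip": 0}]}}

```text
time_s: 4.95
position: [0.5007, -0.0957, 0.1017]
tcp_rot: [[-0.123, 0.992, 0.001], [0.992, 0.123, -0.0], [-0.0, 0.001, -1.0]]
force: [-0.3, 0.0, 1.5]
opening: 0.142
grasp_force: 30.0
```

Call:
{"api": "move_arm", "payload": {"increments": [{"xyz": [0, 0, 0], "roll": -0.11, "grip": 0}, {"xyz": [0, 0, 0], "roll": -0.11, "grip": 0}, {"xyz": [0, 0, 0], "roll": -0.11, "grip": 0}, {"xyz": [0, 0, 0], "roll": -0.11, "grip": 0}, {"xyz": [0, 0, 0], "roll": -0.11, "grip": 0}]}}

```text
time_s: 5.37
position: [0.501, -0.0959, 0.1017]
tcp_rot: [[-0.628, 0.779, 0.001], [0.779, 0.628, -0.0], [-0.001, 0.001, -1.0]]
force: [-0.2, 0.6, 3.1]
opening: 0.145
grasp_force: 30.0
```

Call:
{"api": "move_arm", "payload": {"increments": [{"xyz": [0, 0, 0], "roll": -0.11, "grip": 0}, {"xyz": [0, 0, 0], "roll": -0.11, "grip": 0}, {"xyz": [0, 0, 0], "roll": -0.11, "grip": 0}, {"xyz": [0, 0, 0], "roll": -0.1, "grip": 0}, {"xyz": [0, 0, 0], "roll": 0, "grip": 0}]}}

```text
time_s: 5.78
position: [0.5005, -0.0956, 0.1017]
tcp_rot: [[-0.893, 0.449, 0.0], [0.449, 0.893, -0.0], [-0.0, 0.0, -1.0]]
force: [0.3, 0.2, 0.7]
opening: 0.148
grasp_force: 30.0
```

```bash
python3 -c "
from h import *
s=bot.read_state();print(s['position'],s['force'],s['moment'],s['grasp_force'],s['opening'],np.degrees(np.arctan2(s['tcp_rot'][1,1],s['tcp_rot'][0,1])))"
```

```text
[ 0.50046117 -0.09562236  0.10174181] [0.30750214 0.15434673 0.65865587] [ 0.06243678 -0.00646081 -0.03051931] 29.99830573797226 0.1477672192124002 63.2917835024701
```

Call:
{"api": "move_arm", "payload": {"increments": [{"xyz": [0, 0, 0], "roll": -0.07, "grip": 0}, {"xyz": [0, 0, 0], "roll": -0.06, "grip": 0}, {"xyz": [0, 0, 0], "roll": 0, "grip": 0}, {"xyz": [0, 0, -2], "roll": 0, "grip": 0}, {"xyz": [0, 0, 0], "roll": 0, "grip": 0}]}}

```text
time_s: 6.2
position: [0.5008, -0.0959, 0.1038]
tcp_rot: [[-0.943, 0.334, 0.001], [0.334, 0.943, -0.0], [-0.001, -0.0, -1.0]]
force: [0.5, -0.8, -0.4]
opening: 0.15
grasp_force: 30.0
```

```bash
python3 -c "
from h import *
s=bot.read_state();print(s['position'],s['force'],s['moment'],s['grasp_force'],s['opening'],np.degrees(np.arctan2(s['tcp_rot'][1,1],s['tcp_rot'][0,1])))"
```

```text
[ 0.5008108  -0.09587018  0.10377302] [ 0.51142204 -0.8428411  -0.36634827] [-0.08021378 -0.18512027 -0.0549757 ] 30.000396966934204 0.1495051988742585 70.50682976183747
```

Free, with little force. I lift slowly.

Call:
{"api": "move_arm", "payload": {"increments": [{"xyz": [0, 0, -6], "roll": 0, "grip": 0}, {"xyz": [0, 0, -8], "roll": 0, "grip": 0}, {"xyz": [0, 0, -10], "roll": 0, "grip": 0}, {"xyz": [0, 0, -12], "roll": 0, "grip": 0}, {"xyz": [0, 0, -12], "roll": 0, "grip": 0}]}}

```text
time_s: 6.62
position: [0.4997, -0.0954, 0.1527]
tcp_rot: [[-0.943, 0.332, -0.001], [0.332, 0.943, 0.0], [0.001, -0.0, -1.0]]
force: [-0.4, -0.1, -0.3]
opening: 0.145
grasp_force: 30.0
```

```bash
python3 - <<'E'
from h import *
s=bot.read_state();print(s['position'],s['force'],s['moment'],s['grasp_force'],s['opening'])
cr=[]
for n,(u,v) in(("scene",(242,185)),("top",(262,220))):
    im,d=bot.capture(n); cr.append(cv2.resize(im[v-40:v+40,u-40:u+40,::-1],(400,400),interpolation=cv2.INTER_CUBIC))
cv2.imwrite("pics/c4.png",np.clip(np.hstack(cr)*1.6,0,255).astype(np.uint8))
E
```

```text
[ 0.49968153 -0.09536678  0.15266393] [-0.42889456 -0.12326331 -0.34905157] [ 0.0266305  -0.01868621  0.02357536] 29.99969244003296 0.14536738765833063
```

View pics/c4.png

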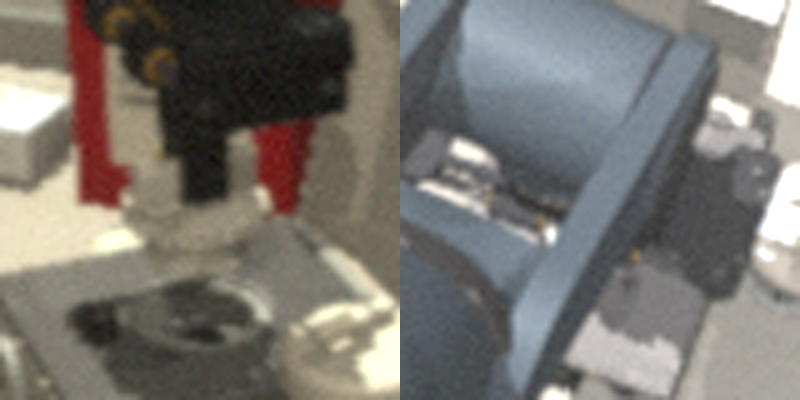

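The filter is out and held upright, and the port is empty (scene crop (195,315)). I carry it to the dish.

Call:
{"api": "move_arm", "payload": {"increments": [{"xyz": [0, 0, -20], "roll": 0, "grip": 0}, {"xyz": [16, 34, 0], "roll": 0, "grip": 0}, {"xyz": [16, 34, 0], "roll": 0, "grip": 0}, {"xyz": [16, 34, 0], "roll": 0, "grip": 0}, {"xyz": [16, 34, 0], "roll": 0, "grip": 0}]}}

```text
time_s: 7.13
position: [0.4841, 0.0551, 0.1716]
tcp_rot: [[-0.943, 0.333, -0.001], [0.333, 0.943, 0.0], [0.001, -0.0, -1.0]]
force: [0.6, 0.2, -0.3]
opening: 0.145
grasp_force: 30.0
```

Call:
{"api": "move_arm", "payload": {"increments": [{"xyz": [16, 34, 0], "roll": 0, "grip": 0}, {"xyz": [16, 34, 0], "roll": 0, "grip": 0}, {"xyz": [16, 35, 0], "roll": 0, "grip": 0}, {"xyz": [0, 0, 30], "roll": 0, "grip": 0}, {"xyz": [0, 0, 30], "roll": 0, "grip": 0}]}}

```text
time_s: 7.55
position: [0.4747, 0.1698, 0.1124]
tcp_rot: [[-0.945, 0.327, 0.005], [0.327, 0.945, 0.001], [-0.005, 0.002, -1.0]]
force: [0.2, -0.4, -0.9]
opening: 0.148
grasp_force: 30.0
```

Call:
{"api": "move_arm", "payload": {"increments": [{"xyz": [0, 0, 20], "roll": 0, "grip": 0}, {"xyz": [0, 0, 0], "roll": 0, "grip": 0}, {"xyz": [0, 0, 0], "roll": 0, "grip": 0}, {"xyz": [0, 0, 0], "roll": 0, "grip": 0}]}}

```text
time_s: 7.88
position: [0.4745, 0.1669, 0.0923]
tcp_rot: [[-0.943, 0.332, 0.001], [0.332, 0.943, 0.0], [-0.001, 0.0, -1.0]]
force: [-0.2, -0.8, -0.4]
opening: 0.144
grasp_force: 30.0
```

```bash
python3 - <<'E'
from h import *
s=bot.read_state();print(s['position'],s['tcp_rot'],s['force'],s['moment'],s['grasp_force'],s['opening'])
cr=[]
for n,(u,v) in(("scene",(175,190)),("top",(177,235))):
    im,d=bot.capture(n); cr.append(cv2.resize(im[v-40:v+40,u-40:u+40,::-1],(400,400),interpolation=cv2.INTER_CUBIC))
    if n=="scene":
        P=cloud(n,d); k=(abs(P[...,0]-.475)<.1)&(abs(P[...,1]-.17)<.09)&(d>0)
        r=P[k&(P[...,2]>.03)&(P[...,2]<.04)]; print("rim",len(r),r[:,:2].min(0),r[:,:2].max(0))
        P0=cloud(n,np.load("scene0.npy")); k=(abs(P0[...,0]-.475)<.1)&(abs(P0[...,1]-.17)<.09)
        r=P0[k&(P0[...,2]>.03)&(P0[...,2]<.04)]; print("rim0",len(r),r[:,:2].min(0),r[:,:2].max(0))
        w=P0[k&(P0[...,2]<.012)&(abs(P0[...,0]-.474)<.006)]; print("y floor/table at x=.474",np.sort(w[:,1]).round(3))
        w=P0[k&(P0[...,2]>.012)&(abs(P0[...,0]-.474)<.006)]; print(w[np.argsort(w[:,1])][:,1:].round(3).tolist())
cv2.imwrite("pics/c5.png",np.clip(np.hstack(cr)*1.6,0,255).astype(np.uint8))
E
```

```text
[0.47446272 0.16685265 0.09229141] [[-9.43372991e-01  3.31732731e-01  8.91207476e-04]
 [ 3.31732930e-01  9.43373339e-01  8.12429955e-05]
 [-8.13790411e-04  3.72285315e-04 -9.99999600e-01]] [-0.19839883 -0.80259319 -0.3547364 ] [-0.00651436  0.00444541 -0.00717606] 29.999662935733795 0.1439482606917149
rim 145 [0.37561284 0.11239927] [0.56666453 0.22081718]
rim0 173 [0.37635129 0.11285125] [0.56528698 0.21937695]
y floor/table at x=.474 [0.081 0.082 0.082 0.084 0.087 0.088 0.088 0.088 0.09  0.091 0.094 0.096
 0.098 0.098 0.098 0.098 0.098 0.099 0.103 0.104 0.106 0.106 0.111 0.113
 0.113 0.113 0.116 0.117 0.118 0.119 0.119 0.119 0.121 0.122 0.122 0.123
 0.124 0.124 0.124 0.124 0.124 0.125 0.127 0.127 0.127 0.129 0.166 0.168
 0.17  0.174 0.175 0.175 0.175 0.178 0.179 0.18  0.182 0.184 0.185 0.187
 0.189 0.189 0.189 0.192 0.196 0.197 0.2   0.2   0.201 0.201 0.202 0.202
 0.203 0.203 0.203 0.203 0.205 0.205 0.206 0.207 0.207 0.208]
[[0.113, 0.034], [0.114, 0.032], [0.116, 0.027], [0.116, 0.033], [0.116, 0.028], [0.117, 0.029], [0.118, 0.031], [0.118, 0.028], [0.118, 0.027], [0.118, 0.025], [0.118, 0.02], [0.119, 0.021], [0.119, 0.018], [0.12, 0.022], [0.12, 0.021], [0.12, 0.023], [0.12, 0.018], [0.121, 0.014], [0.121, 0.019], [0.121, 0.016], [0.124, 0.014], [0.204, 0.024], [0.205, 0.013], [0.205, 0.017], [0.205, 0.014], [0.206, 0.03], [0.206, 0.018], [0.206, 0.021], [0.206, 0.021], [0.206, 0.018], [0.207, 0.014], [0.208, 0.019], [0.208, 0.018], [0.208, 0.03], [0.208, 0.014], [0.208, 0.025], [0.209, 0.026], [0.209, 0.014], [0.209, 0.029], [0.21, 0.023], [0.21, 0.02], [0.211, 0.026], [0.212, 0.032], [0.212, 0.03], [0.213, 0.029], [0.213, 0.031], [0.214, 0.032]]
```

View pics/c5.png

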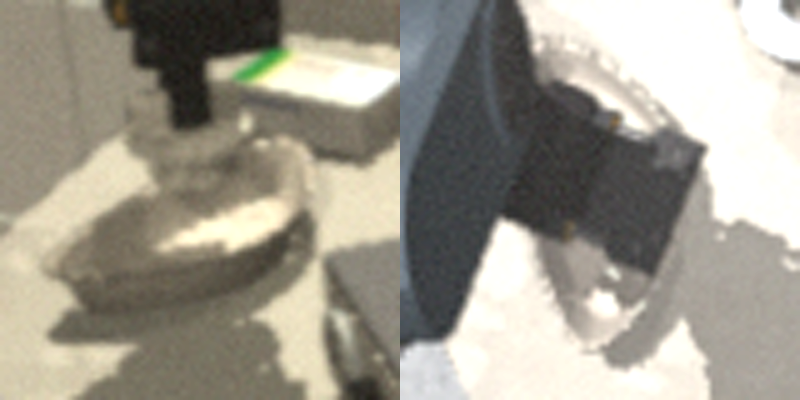

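The filter hangs over the dish's middle, with the carton well clear behind. I lower it and stop at contact.

Call:
{"api": "move_arm", "payload": {"increments": [{"xyz": [0, -2, 18], "roll": 0, "grip": 0}, {"xyz": [0, 0, 16], "roll": 0, "grip": 0}, {"xyz": [0, 0, 10], "roll": 0, "grip": 0}, {"xyz": [0, 0, 5], "roll": 0, "grip": 0}, {"xyz": [0, 0, 0], "roll": 0, "grip": 0}]}}

```text
time_s: 8.4
position: [0.4732, 0.1649, 0.0423]
tcp_rot: [[-0.943, 0.332, -0.001], [0.332, 0.943, -0.0], [0.001, -0.0, -1.0]]
force: [-0.1, -0.4, -0.5]
opening: 0.144
grasp_force: 30.0
```

Call:
{"api": "move_arm", "payload": {"increments": [{"xyz": [0, 0, 1.5], "roll": 0, "grip": 0}, {"xyz": [0, 0, 1], "roll": 0, "grip": 0}, {"xyz": [0, 0, 1], "roll": 0, "grip": 0}, {"xyz": [0, 0, 0], "roll": 0, "grip": 0}]}}

```text
time_s: 8.73
position: [0.4736, 0.1651, 0.0394]
tcp_rot: [[-0.944, 0.331, 0.001], [0.331, 0.944, 0.0], [-0.001, 0.0, -1.0]]
force: [-0.1, -0.6, -0.7]
opening: 0.146
grasp_force: 30.0
```

Call:
{"api": "move_arm", "payload": {"increments": [{"xyz": [0, 0, 0.7], "roll": 0, "grip": 0}, {"xyz": [0, 0, 0.7], "roll": 0, "grip": 0}, {"xyz": [0, 0, 0], "roll": 0, "grip": 0}]}}

```text
time_s: 8.98
position: [0.4736, 0.1652, 0.038]
tcp_rot: [[-0.943, 0.331, 0.001], [0.331, 0.943, 0.0], [-0.001, 0.0, -1.0]]
force: [0.3, -0.2, 2.1]
opening: 0.144
grasp_force: 30.0
```

Contact. I release and rise.

Call:
{"api": "move_arm", "payload": {"increments": [{"xyz": [0, 0, 0], "roll": 0, "grip": 20}, {"xyz": [0, 0, 0], "roll": 0, "grip": 30}, {"xyz": [0, 0, 0], "roll": 0, "grip": 35}, {"xyz": [0, 0, 0], "roll": 0, "grip": 35}, {"xyz": [0, 0, -5], "roll": 0, "grip": 35}]}}

```text
time_s: 9.4
position: [0.4726, 0.1649, 0.0421]
tcp_rot: [[-0.943, 0.331, -0.002], [0.331, 0.943, -0.0], [0.002, -0.001, -1.0]]
force: [-0.2, 0.3, -0.4]
opening: 0.336
grasp_force: 0.0
```

Call:
{"api": "move_arm", "payload": {"increments": [{"xyz": [0, 0, -15], "roll": 0, "grip": 35}, {"xyz": [0, 0, -30], "roll": 0, "grip": 35}, {"xyz": [0, 0, -40], "roll": 0, "grip": 35}, {"xyz": [0, 0, -40], "roll": 0, "grip": 20}, {"xyz": [0, 0, -40], "roll": 0, "grip": 0}]}}

```text
time_s: 9.82
position: [0.4725, 0.165, 0.2095]
tcp_rot: [[-0.943, 0.331, -0.001], [0.331, 0.943, -0.0], [0.001, -0.0, -1.0]]
force: [1.0, -0.1, 0.2]
opening: 0.274
grasp_force: 0.0
```

Call:
{"api": "move_arm", "payload": {"increments": [{"xyz": [0, 0, -40], "roll": 0, "grip": 0}, {"xyz": [0, 0, -40], "roll": 0, "grip": 0}, {"xyz": [0, 0, -20], "roll": 0, "grip": 0}, {"xyz": [0, 0, 0], "roll": 0, "grip": 0}]}}

```text
time_s: 10.15
position: [0.4762, 0.1655, 0.3136]
tcp_rot: [[-0.943, 0.331, 0.012], [0.331, 0.944, 0.001], [-0.011, 0.005, -1.0]]
force: [-0.1, -0.8, 0.4]
opening: 0.029
grasp_force: 0.0
```

```bash
python3 - <<'E'
from h import *
np.set_printoptions(precision=3,suppress=True)
s=bot.read_state();print(s['position'],s['joint_positions'],s['force'])
a=np.radians(-19.6);ux=np.array([np.cos(a),np.sin(a)]);uy=np.array([-ux[1],ux[0]])
for q in(.10,.15,.18,.2): print(q,np.r_[[.5,-.0955]+q*ux])
cr=[]
for n,(u,v) in(("scene",(175,190)),("top",(177,235))):
    im,d=bot.capture(n); cr.append(cv2.resize(im[v-40:v+40,u-40:u+40,::-1],(400,400),interpolation=cv2.INTER_CUBIC))
    P=cloud(n,d); k=(abs(P[...,0]-.475)<.05)&(abs(P[...,1]-.165)<.05)&(d>0)
    for lo,hi in((.026,.04),(.048,.065)):
        r=P[k&(P[...,2]>lo)&(P[...,2]<hi)]; print(n,lo,len(r), np.median(r,0) if len(r) else "")
    g=P[(d>0)]; U=np.stack([(g[:,:2]-[.5,-.0955])@ux,(g[:,:2]-[.5,-.0955])@uy,g[:,2]],-1)
    o=U[(U[:,2]>.18)&(U[:,0]>.05)&(U[:,0]<.45)&(abs(U[:,1])<.3)]
    for x in np.arange(.05,.45,.05): 
        t=o[(o[:,0]>=x)&(o[:,0]<x+.05)]
        if len(t)>3: print("tall x%.2f"%x,len(t),"y",np.percentile(t[:,1],[2,50,98]),"z",np.percentile(t[:,2],98))
cv2.imwrite("pics/c6.png",np.clip(np.hstack(cr)*1.6,0,255).astype(np.uint8))
E
```

```text
[0.476 0.166 0.314] [  6.446  14.5    92.632  -0.001  72.155 -64.213] [-0.105 -0.813  0.399]
0.1 [ 0.594 -0.129]
0.15 [ 0.641 -0.146]
0.18 [ 0.67  -0.156]
0.2 [ 0.688 -0.163]
scene 0.026 286 [0.46  0.152 0.032]
scene 0.048 85 [0.47  0.164 0.053]
tall x0.05 116 y [0.233 0.264 0.295] z 0.18653099516720137
tall x0.10 920 y [-0.063  0.011  0.287] z 0.23071763722026756
tall x0.15 267 y [0.237 0.297 0.3  ] z 0.510199266089011
tall x0.20 1472 y [0.253 0.276 0.297] z 0.5094535061602791
tall x0.25 1539 y [0.206 0.234 0.256] z 0.5117220859957011
tall x0.30 309 y [0.222 0.269 0.3  ] z 0.509412964914548
tall x0.35 2457 y [0.25  0.271 0.292] z 0.5062984529762529
tall x0.40 3725 y [0.073 0.222 0.252] z 0.512393710554042
top 0.026 275 [0.469 0.15  0.032]
top 0.048 96 [0.472 0.166 0.054]
tall x0.05 298 y [0.233 0.27  0.299] z 0.18781509723515172
tall x0.10 1162 y [-0.061  0.046  0.295] z 0.23131253570498805
tall x0.15 450 y [0.224 0.296 0.3  ] z 0.5641272908058992
tall x0.20 2453 y [0.255 0.278 0.298] z 0.5870474732117721
tall x0.25 2363 y [0.207 0.237 0.284] z 0.5871939605098386
tall x0.30 33 y [0.214 0.222 0.298] z 0.5054990414487145
tall x0.35 772 y [0.25  0.261 0.283] z 0.44593306344059425
tall x0.40 2059 y [0.073 0.22  0.25 ] z 0.4498027240571862
```

View pics/c6.png

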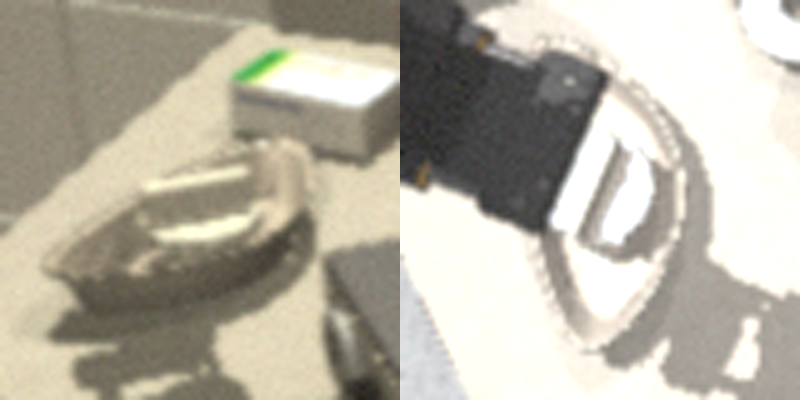

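The filter stands upright on the dish floor (bar top at z ≈ 0.054; scene crop (200,180), top crop (605,190)). Next is the cover: I go round to it above the unit, then behind it.

Call:
{"api": "move_arm", "payload": {"increments": [{"xyz": [0, -40, 0], "roll": 0, "grip": 0}, {"xyz": [0, -40, 0], "roll": 0, "grip": 0}, {"xyz": [0, -40, 0], "roll": 0, "grip": 0}, {"xyz": [0, -40, 0], "roll": 0, "grip": 0}, {"xyz": [0, -40, 0], "roll": 0, "grip": 0}]}}

```text
time_s: 10.67
position: [0.4045, -0.0244, 0.3056]
tcp_rot: [[-0.944, 0.33, -0.005], [0.33, 0.944, 0.002], [0.005, -0.0, -1.0]]
force: [0.3, -1.7, -0.6]
opening: 0.007
grasp_force: 0.0
```

Call:
{"api": "move_arm", "payload": {"increments": [{"xyz": [0, -38, 0], "roll": 0, "grip": 0}, {"xyz": [-37, 0, 0], "roll": 0, "grip": 0}, {"xyz": [-37, 0, 0], "roll": 0, "grip": 0}, {"xyz": [-37, 0, 0], "roll": 0, "grip": 0}, {"xyz": [-37, 0, 0], "roll": 0, "grip": 0}]}}

```text
time_s: 11.08
position: [0.5338, -0.1093, 0.3051]
tcp_rot: [[-0.943, 0.333, -0.005], [0.333, 0.943, 0.002], [0.005, 0.0, -1.0]]
force: [-0.2, -0.8, 0.7]
opening: 0.002
grasp_force: 0.0
```

Call:
{"api": "move_arm", "payload": {"increments": [{"xyz": [-37, 0, 0], "roll": 0, "grip": 0}, {"xyz": [-37, 0, 0], "roll": 0, "grip": 0}, {"xyz": [-37, 0, 0], "roll": 0, "grip": 0}, {"xyz": [-36, 0, 0], "roll": 0, "grip": 0}, {"xyz": [0, 0, 0], "roll": 0, "grip": 0}]}}

```text
time_s: 11.5
position: [0.677, -0.1597, 0.3022]
tcp_rot: [[-0.943, 0.332, -0.001], [0.332, 0.943, 0.001], [0.001, 0.0, -1.0]]
force: [0.5, 0.1, 0.2]
opening: 0.003
grasp_force: 0.0
```

```bash
cat >> h.py <<'E'
a_=np.radians(-19.6);ux=np.array([np.cos(a_),np.sin(a_)]);uy=np.array([-ux[1],ux[0]])
def st():
    s=bot.read_state(); p=s['position']; r=p[:2]-[.5,-.0955]
    print("unit xyz",(r@ux).round(4),(r@uy).round(4),p[2].round(4),"F",s['force'].round(1),"yawY",np.degrees(np.arctan2(s['tcp_rot'][1,1],s['tcp_rot'][0,1])).round(1),s['time_s'])
def cover():
    for n in("scene","top"):
        im,d=bot.capture(n); g=cloud(n,d)[d>0]; U=np.stack([(g[:,:2]-[.5,-.0955])@ux,(g[:,:2]-[.5,-.0955])@uy,g[:,2]],-1)
        q=U[(abs(U[:,1])<.06)&(U[:,0]>-.08)&(U[:,0]<.16)&(U[:,2]>.1)&(U[:,2]<.3)]
        for x in np.arange(-.08,.16,.03):
            t=q[(q[:,0]>=x)&(q[:,0]<x+.03)]
            if len(t)>5: print(n,"x%.2f"%x,len(t),"z",np.percentile(t[:,2],[5,50,95]).round(3))
E
python3 -c "
from h import *
st(); cover()"
```

```text
unit xyz 0.1883 -0.0011 0.3022 F [0.5 0.1 0.2] yawY 70.6 11.5
scene x0.07 10 z [0.106 0.144 0.162]
scene x0.10 422 z [0.104 0.138 0.23 ]
scene x0.13 401 z [0.146 0.18  0.22 ]
top x0.10 327 z [0.104 0.138 0.229]
top x0.13 143 z [0.137 0.217 0.222]
```

Call:
{"api": "move_arm", "payload": {"increments": [{"xyz": [0, 0, 36], "roll": 0, "grip": 0}, {"xyz": [0, 0, 36], "roll": 0, "grip": 0}, {"xyz": [0, 0, 35], "roll": 0, "grip": 0}, {"xyz": [0, 0, 0], "roll": 0, "grip": 0}, {"xyz": [15, 0, 0], "roll": 0, "grip": 0}]}}

```text
time_s: 12.02
position: [0.6573, -0.152, 0.1978]
tcp_rot: [[-0.943, 0.332, -0.005], [0.332, 0.943, 0.002], [0.005, 0.0, -1.0]]
force: [0.7, -1.0, -0.2]
opening: 0.006
grasp_force: 0.0
```

Call:
{"api": "move_arm", "payload": {"increments": [{"xyz": [12, 0, 0], "roll": 0, "grip": 0}, {"xyz": [12, 0, 0], "roll": 0, "grip": 0}, {"xyz": [12, 0, 0], "roll": 0, "grip": 0}, {"xyz": [12, 0, 0], "roll": 0, "grip": 0}, {"xyz": [12, 0, 0], "roll": 0, "grip": 0}]}}

```text
time_s: 12.43
position: [0.603, -0.1328, 0.2038]
tcp_rot: [[-0.943, 0.331, 0.006], [0.331, 0.943, -0.002], [-0.007, -0.0, -1.0]]
force: [2.1, -0.0, 2.4]
opening: 0.006
grasp_force: 1.4
```

```bash
python3 -c "
from h import *
st(); cover()"
```

```text
unit xyz 0.1095 -0.0006 0.2038 F [ 2.1 -0.   2.4] yawY 70.6 12.4333
scene x0.04 272 z [0.224 0.229 0.293]
scene x0.07 590 z [0.151 0.236 0.297]
scene x0.10 169 z [0.108 0.169 0.249]
top x-0.08 6 z [0.1   0.101 0.102]
top x0.04 119 z [0.223 0.227 0.232]
top x0.07 152 z [0.228 0.26  0.297]
```

The cover is following with about 3 N. I keep pushing, then go down.

Call:
{"api": "move_arm", "payload": {"increments": [{"xyz": [12, 0, 2], "roll": 0, "grip": 0}, {"xyz": [12, 0, 2], "roll": 0, "grip": 0}, {"xyz": [12, 0, 2], "roll": 0, "grip": 0}, {"xyz": [12, 0, 2], "roll": 0, "grip": 0}, {"xyz": [12, 0, 0], "roll": 0, "grip": 0}]}}

```text
time_s: 12.95
position: [0.5459, -0.1128, 0.1937]
tcp_rot: [[-0.943, 0.331, 0.003], [0.331, 0.943, -0.001], [-0.003, -0.0, -1.0]]
force: [1.2, -0.3, -0.6]
opening: 0.008
grasp_force: 0.7
```

Call:
{"api": "move_arm", "payload": {"increments": [{"xyz": [12, 0, 0], "roll": 0, "grip": 0}, {"xyz": [12, 0, 0], "roll": 0, "grip": 0}, {"xyz": [10, 0, 2], "roll": 0, "grip": 0}, {"xyz": [4, 0, 8], "roll": 0, "grip": 0}, {"xyz": [3, 0, 8], "roll": 0, "grip": 0}]}}

```text
time_s: 13.37
position: [0.5068, -0.0989, 0.1753]
tcp_rot: [[-0.944, 0.331, 0.001], [0.331, 0.944, -0.001], [-0.002, -0.0, -1.0]]
force: [0.2, 0.1, 2.7]
opening: 0.006
grasp_force: 0.9
```

```bash
python3 -c "
from h import *
st(); cover()"
```

```text
unit xyz 0.0075 -0.0009 0.1753 F [0.2 0.1 2.7] yawY 70.6 13.3667
scene x-0.08 32 z [0.1   0.16  0.162]
scene x-0.05 703 z [0.157 0.182 0.269]
scene x-0.02 647 z [0.171 0.227 0.298]
scene x0.01 245 z [0.152 0.166 0.296]
scene x0.04 159 z [0.137 0.144 0.151]
scene x0.07 143 z [0.121 0.129 0.136]
top x-0.05 335 z [0.156 0.184 0.267]
top x-0.02 117 z [0.173 0.285 0.289]
top x0.01 42 z [0.26  0.284 0.29 ]
top x0.04 24 z [0.133 0.138 0.142]
top x0.07 62 z [0.122 0.128 0.135]
```

Call:
{"api": "move_arm", "payload": {"increments": [{"xyz": [7, 0, 6], "roll": 0, "grip": 0}, {"xyz": [7, 0, 8], "roll": 0, "grip": 0}, {"xyz": [7, 0, 9], "roll": 0, "grip": 0}, {"xyz": [7, 0, 9], "roll": 0, "grip": 0}, {"xyz": [5, 0, 9], "roll": 0, "grip": 0}]}}

```text
time_s: 13.88
position: [0.4754, -0.088, 0.133]
tcp_rot: [[-0.943, 0.331, 0.0], [0.331, 0.943, -0.0], [-0.0, -0.0, -1.0]]
force: [0.7, -0.7, 0.4]
opening: 0.001
grasp_force: 0.4
```

Call:
{"api": "move_arm", "payload": {"increments": [{"xyz": [5, 0, 4], "roll": 0, "grip": 0}, {"xyz": [2, 0, 2], "roll": 0, "grip": 0}, {"xyz": [0, 0, 1], "roll": 0, "grip": 0}, {"xyz": [0, 0, 0], "roll": 0, "grip": 0}]}}

```text
time_s: 14.22
position: [0.4686, -0.0855, 0.1266]
tcp_rot: [[-0.944, 0.331, -0.001], [0.331, 0.944, 0.0], [0.001, 0.0, -1.0]]
force: [0.2, 0.6, 0.3]
opening: 0.005
grasp_force: 0.0
```

```bash
python3 -c "
from h import *
st(); cover()"
```

```text
unit xyz -0.033 -0.0011 0.1266 F [0.2 0.6 0.3] yawY 70.6 14.2167
scene x-0.08 1048 z [0.109 0.221 0.296]
scene x-0.05 789 z [0.125 0.242 0.296]
scene x-0.02 433 z [0.125 0.127 0.297]
scene x0.01 259 z [0.124 0.126 0.128]
scene x0.04 257 z [0.124 0.126 0.127]
scene x0.07 76 z [0.124 0.126 0.127]
top x-0.08 199 z [0.123 0.218 0.296]
top x-0.05 54 z [0.236 0.24  0.273]
top x-0.02 26 z [0.212 0.238 0.242]
top x0.01 58 z [0.122 0.126 0.128]
top x0.04 205 z [0.122 0.125 0.128]
top x0.07 128 z [0.121 0.125 0.128]
```

Nearly shut. I press gently down to the stop, forward near the edge.

Call:
{"api": "move_arm", "payload": {"increments": [{"xyz": [8, 0, 0], "roll": 0, "grip": 0}, {"xyz": [6, 0, 0.8], "roll": 0, "grip": 0}, {"xyz": [0, 0, 0.8], "roll": 0, "grip": 0}, {"xyz": [0, 0, 0], "roll": 0, "grip": 0}]}}

```text
time_s: 14.65
position: [0.4559, -0.0811, 0.1263]
tcp_rot: [[-0.944, 0.331, 0.002], [0.331, 0.944, -0.001], [-0.002, -0.0, -1.0]]
force: [-0.5, 0.8, 9.2]
opening: 0.009
grasp_force: 4.6
```

Call:
{"api": "move_arm", "payload": {"increments": [{"xyz": [0, 0, 0.8], "roll": 0, "grip": 0}, {"xyz": [0, 0, 0.8], "roll": 0, "grip": 0}, {"xyz": [0, 0, 0], "roll": 0, "grip": 0}]}}

```text
time_s: 14.9
position: [0.4559, -0.0811, 0.126]
tcp_rot: [[-0.944, 0.331, 0.002], [0.331, 0.944, -0.001], [-0.002, -0.0, -1.0]]
force: [-3.9, 1.6, 21.8]
opening: 0.003
grasp_force: 11.2
```

The force rises without movement (22 N), so the cover is at its stop. I retreat up and check everything.

Call:
{"api": "move_arm", "payload": {"increments": [{"xyz": [0, 0, -10], "roll": 0, "grip": 0}, {"xyz": [0, 0, -30], "roll": 0, "grip": 0}, {"xyz": [0, 0, -40], "roll": 0, "grip": 0}, {"xyz": [0, 0, -40], "roll": 0, "grip": 0}, {"xyz": [0, 0, -40], "roll": 0, "grip": 0}]}}

```text
time_s: 15.32
position: [0.4543, -0.0804, 0.2848]
tcp_rot: [[-0.943, 0.331, -0.002], [0.331, 0.943, 0.001], [0.002, 0.0, -1.0]]
force: [0.8, -0.4, -0.9]
opening: 0.005
grasp_force: 0.0
```

Call:
{"api": "move_arm", "payload": {"increments": [{"xyz": [20, 0, -20], "roll": 0, "grip": 0}, {"xyz": [20, 0, -20], "roll": 0, "grip": 0}, {"xyz": [0, 0, 0], "roll": 0, "grip": 0}, {"xyz": [0, 0, 0], "roll": 0, "grip": 0}]}}

```text
time_s: 15.65
position: [0.4173, -0.0674, 0.3242]
tcp_rot: [[-0.944, 0.331, 0.002], [0.331, 0.944, -0.001], [-0.003, -0.0, -1.0]]
force: [0.2, 0.1, 1.0]
opening: 0.006
grasp_force: 0.0
```

```bash
python3 - <<'E'
from h import *
st(); cover()
im,d=bot.capture("scene"); cv2.imwrite("pics/end.png",np.clip(cv2.resize(im[100:325,100:400,::-1],(800,600))*1.5,0,255).astype(np.uint8))
P=cloud("scene",d);P0=cloud("scene",np.load("scene0.npy"))
for Q in(P0,P):
    k=(abs(Q[...,0]-.475)<.1)&(abs(Q[...,1]-.17)<.09)&(Q[...,2]>.03)&(Q[...,2]<.04); print("rim",Q[k][:,:2].min(0),Q[k][:,:2].max(0))
E
```

```text
unit xyz -0.0873 -0.0013 0.3242 F [0.2 0.1 1. ] yawY 70.7 15.65
scene x-0.08 316 z [0.103 0.124 0.127]
scene x-0.05 325 z [0.124 0.126 0.127]
scene x-0.02 315 z [0.124 0.126 0.127]
scene x0.01 299 z [0.125 0.126 0.127]
scene x0.04 286 z [0.124 0.126 0.127]
scene x0.07 80 z [0.116 0.126 0.127]
top x-0.05 18 z [0.123 0.125 0.13 ]
top x-0.02 147 z [0.122 0.125 0.129]
top x0.01 340 z [0.122 0.126 0.129]
top x0.04 433 z [0.121 0.125 0.129]
top x0.07 128 z [0.122 0.125 0.129]
rim [0.37635129 0.11285125] [0.56528698 0.21937695]
rim [0.37585743 0.1128928 ] [0.56509933 0.22131056]
```

View pics/end.png

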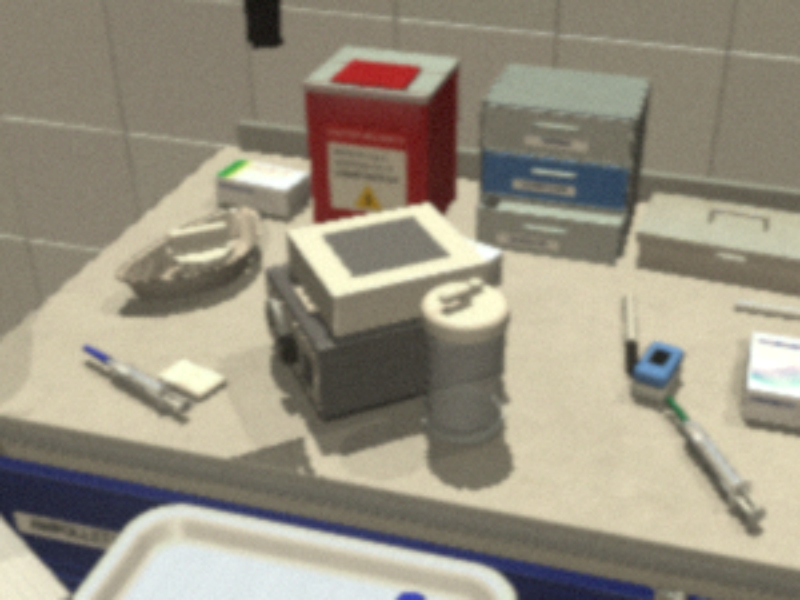

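The cover lies flat and shut at z 0.126 (image (385,250)), the filter stands in the dish at (205,245), the dish hasn't moved, and the arm is clear.

```bash
python3 -c "
from rig import bot
print(bot.hand_in())"
```

```text
the job is handed in; nothing more can be done
None
```

The job is handed in: the used filter is out of the unit and standing upright in the kidney dish, the cover is fully shut, and the dish and the other things were left in place.

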